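# Check a gear under the bench loupe

### The job

Slide the grey cover of the blue box by its orange tab fully open, so that it lies over the empty compartment and the brass gear is uncovered. Then pick up the loupe by its handle and hold its lens centred over the gear, level, with the middle of the lens rim at the height of the red collar on the post, and finish while still holding it there, steady, in the air and resting on nothing. Leave the gear, the red collar and the other things on the bench as they are.

Things in the scene. Friction and masses are not known exactly. Their poses are not given: they have to be found in the camera images.
- box: Blue box fixed to the bench, 96 (its x) by 200 mm (its y), walls 36 mm, side guides 47 mm high. Origin: centre of its underside. Two open compartments: the +y one holds the gear (middle at y = 48 mm, inside 80 by 88 mm, floor 12 mm above the bench), the -y one is empty. A low lug on the +y end (to y = 158 mm) carries an upright steel post, 10 mm thick, at (0, 140) mm, top 142 mm above the bench.
- cover (a joint): Slide of the flat grey cover (88 by 98 mm, 5 mm thick, top 42.5 mm above the bench), in m. 0: closed over the gear; 0.098: fully open, at its end stop, over the empty compartment. Opening moves it along the box's -y; it stays where it is left and takes about 2 N to slide. It starts 0 to 20 mm open.
- cover_tab (a point): Centre of the orange tab that stands on the cover near its -y edge (35 mm from the cover's middle): 14 mm thick (box y, the sliding direction), 30 mm wide (box x), rising from 42.5 to 68.5 mm above the bench; this point is 57.5 mm above the bench. It moves with the cover. Its axes are the box's.
- mark (a point): Middle of the red collar (20 mm diameter, 8 mm high) on the post, 92 to 128 mm above the bench: its height is the height to give the lens. The collar is held on the post by light friction (about 4 N) and can be pushed off its height.
- gear: Brass gear, 35 mm across, 14 mm high with its hub, loose on the floor of the +y compartment, under the cover at first; somewhere within 14 mm of the compartment's middle in each direction. Origin: centre of its underside, 12 mm above the bench.
- loupe: Hand loupe lying flat on the bench, 209 mm long, 0.11 to 0.23 kg. Origin: underside, below the middle of the grip, near its centre of mass. Its x points along the handle to the lens, z up. Handle: black with steel butt, flat sides, 22 mm wide (y), 28 mm high, x = -80 to 44 mm; best gripped at x = 0, across y. Round dark rim, 68 mm across, z 0 to 14 mm, centred at x = 95 mm, holds the glass.
- lens (a point): Centre of the loupe's lens: at loupe (95, 0, 7) mm, 7 mm above the loupe's underside, the middle of the rim's height. Its axes are the loupe's: z is the lens's axis, vertical when the loupe is level.
- tape: Yellow roll of tape lying flat, 66 mm across, 20 mm high; not to be moved. Origin: centre of its underside.
- driver: Screwdriver with a red handle lying on the bench beyond the work; not to be moved. Origin: under its middle.
- oil: Green oil bottle, 52 mm across, 115 mm high, standing; not to be moved. Origin: centre of its underside.
- stop: Small L-shaped steel stop, 50 by 35 by 40 mm; not to be moved. Origin: centre of its underside.
There are look-alikes about, which are no part of the job. What is shaped like the loupe but green or turquoise is not meant.

How it is judged:
On the way, in this order (a step that is already met when the one before it is completed fails the run):
1. the cover is fully open while the loupe still lies on the bench (value of joint cover above 0.09 m and height (world z) of lens below 0.02 m), for 0.2 s.
2. the loupe is lifted off the bench in the gripper (height (world z) of loupe above 0.03 m and contact force between the fingers and loupe above 1 N), for 0.2 s.
At the end, for the whole second after the job is handed in: The cover is within 8 mm of fully open; the loupe is held by the fingers and touches nothing else, its lens centre within 12 mm of the gear's axis seen from above and within 6 mm of the collar's middle in height, tilted less than 0.1 rad (6 degrees), and still (under 20 mm/s) (value of joint cover above 0.09 m and horizontal distance between lens and gear below 0.012 m and z of lens in the frame of mark between -0.006 and 0.006 m and angle between lens's own z axis and vertical below 0.1 rad and contact force between the fingers and loupe above 1 N and linear speed of loupe below 0.02 m/s and angular speed of loupe below 0.15 rad/s and contact force between loupe and box below 0.05 N and contact force between loupe and gear below 0.05 N and contact force between loupe and tape below 0.05 N and contact force between loupe and driver below 0.05 N and contact force between loupe and oil below 0.05 N and contact force between loupe and stop below 0.05 N); the arm keeps its last pose, push and grip.
It fails at once if the gear is pushed from its place (more than 8 mm) (distance of gear from where it was at the start of the episode above 0.008 m).
It fails at once if the red collar is pushed off its height (more than 3 mm) (distance of mark from where it was at the start of the episode above 0.003 m).
It fails at once if the tape, screwdriver, oil bottle or steel stop is moved (more than 15 mm) or knocked over (distance of any of tape, driver, oil, stop from where it was at the start of the episode above 0.015 m or angle between any of tape, driver, oil, stop's own z axis and vertical above 0.5 rad).
It also fails if it takes over 59 s, if anything falls off the work surface, if the arm or the gripper's body presses on something with over 40 N, if the wrist force passes 120 N, or if a joint passes its speed limit or range.

### The arm

A 6-joint arm with a two-finger parallel gripper is mounted at the origin on the work surface. World frame = base frame: x ahead of the robot, y to its left, z up, the work surface at z = 0. Lengths are in m, angles in rad, forces in N, time in s.
With the tool pointing down it reaches from about 0.3 to 0.875 m from the base axis. Payload 6.4 kg.
Tool frame: the origin (TCP) lies at the very end of the fingers, on their centre line; the grasp point (between the pads) lies r.grip_depth behind it (r.grip_depth is the distance from the TCP to the grasp point, in m); z points along the fingers, y is the direction in which the jaws open and shut (so a half turn about z gives the same grasp; the last joint's range is limited). The gripper opens to 88 mm and grips with 3 to 60 N. Pads are 18 mm wide; open, the fingers measure 123 mm over their backs; the gripper's body (75 mm by 187 mm) begins 45 mm behind the grasp point.
Start: joints at [-1.432, 0.181, 1.607, -0, 1.354, -0.206], TCP at [0.194, -0.541, 0.239] pointing down, gripper open.
Joint ranges: [-2.99, 2.99], [-0.89, 2.07], [0.3, 2.58], [-1.14, 4.28], [0, 2.63], [-3.12, 3.12]. Speed limits (rad/s): [2.57, 2.57, 3.01, 3.14, 3.14, 3.14].

### API

Orientations are given as a rotation vector (axis times angle).
In Python, from plant import status, eyes, workorder, finder, r gives the robot as it stands. The module is installed in compiled form; this text tells all that it offers.
- The arm moves only by the tool send_rows, never from a script. Its argument "targets" is a list of rows, each a list of 6 numbers: the shift along the tool's x, y, z scaled (see below), then the turn, a rotation vector about the tool's x, y, z scaled (see below). A call has 1 to 20 rows; each row is the pose to reach, as a shift and turn from the pose commanded when the call began, along the tool's axes at that moment, turning the shorter way round; what a row does not reach only later rows make up. The controller multiplies each number of a shift by 0.3 m and each number of a turn by 2 pi rad. A row lasts 1/12 s, in which the tool goes at most 41.7 mm and 7.16 degrees, less where a joint would pass 70% of its speed; a pose out of reach is approached as far as the arm can. A call with a number of a shift or a turn outside -1 to 1 is refused whole. A call with a gripper value outside its range is refused whole. "hand" is the opening, from 0 (shut) to 1 (fully open), set as the call begins (left out, the last holds). The fingers move at their own pace and stop on an object; "squeeze" is the grip in N (left out, the last holds). Time passes only in rows, so rows that repeat a pose let the fingers close. It gives the time, the measured TCP pose, the force and the opening at its end, in the units of the state.
- status.state(): the state, without advancing time (a new reading comes with each control period).
- eyes.grab_frame(name): name is "scene" or "top"; returns the picture (400x640x3 uint8, red, green, blue); there is no depth.
- eyes.camera_info(name): a dict with "fx", "fy", "cx", "cy" (pixels), "rvec" (rotation vector, rad) and "tvec" (3), from world to camera coordinates, as OpenCV has them. Camera axes: x right, y down, z forward; pixel columns grow to the right and rows downward; lengths in m; the calibration is good to about 2 mm. A picture is of the moment at which its call begins. camera_info takes no time and is no camera call.
- workorder.close_job(): hands the job in, once; it reports no verdict.
Trained networks look in the newest picture that a camera, given by its name, has taken for a name from the list of things; names that differ only in an ending like _2 or _b are one class to them, and where a whole thing is asked for, a point or a joint stands for the part that bears it (a point fixed in the world has none). Each returns a list of dicts, best first, with "p" (0 to 1); they miss things now and then, are a little off and sometimes report something else, mostly with a low value. They report only what shows in the picture. A call takes as long as a camera call. They do not tell look-alikes from the thing itself.
- finder.masks_of(camera, target): "region" (400x640 bool, what is visible of it) and "extent" ([centre column, centre row, width, height] in pixels, round what is visible of it).
- finder.pinpoint(camera, target): "pixel" ([column, row] in pixels: a listed point, or the origin of a listed thing).
The state is a dict: "clock": time; "qpos": joint angles; "qd": joint speeds; "effort": joint torques, N m; "tool_pos": TCP position; "orientation": TCP orientation; "ft_force": force on the tool from outside, world axes, zero at the start; "moment": the same for the moment, N m; "gripper_width": finger opening in m.
Only numpy, scipy, OpenCV 4.12 (cv2) and the standard library are available. Lean on these libraries where they do the work, as an engineer would, in place of code of your own. Each camera call takes 0.05 s, during which the arm holds its last target. There are 200 camera calls.

## Working session

There is one attempt and no reset: what is moved stays moved. The work goes in short steps, Python scripts to look and compute and a tool call to move; the robot and the scene stay as the last step left them, time stands still between calls to the robot, and variables do not carry over. Pictures are saved under pics/ and viewed, about 8 in all and at most 12, crops included, and the job is handed in when it is done.

Besides the shell and the picture viewer there is one more tool, called after ">>>" as name(argument=value, ...), one argument or row to a line, values as JSON. send_rows: Moves the arm, as the interface text tells. Shifts and turns lie within -1 to 1; 1 stands for 0.3 m of shift or 2 pi rad of turn. Its arguments: {"type":"object","properties":{"targets":{"type":"array","items":{"type":"array","items":{"type":"number"}}},"hand":{"type":"number"},"squeeze":{"type":"number"}},"required":["targets"]}

```bash
mkdir -p pics
cat > h.py <<'E'
import numpy as np, cv2
from scipy.spatial.transform import Rotation as R
from plant import status, eyes, workorder, finder, r
def cam(n):
    c=eyes.camera_info(n); K=np.array([[c['fx'],0,c['cx']],[0,c['fy'],c['cy']],[0,0,1.]])
    return K,np.array(c['rvec'],float),np.array(c['tvec'],float)
def ray(n,px):
    K,rv,t=cam(n); M=R.from_rotvec(rv).as_matrix()
    return -M.T@t, M.T@np.linalg.solve(K,[px[0],px[1],1.])
def at_z(n,px,z):
    o,d=ray(n,px); return o+d*(z-o[2])/d[2]
def proj(n,P):
    K,rv,t=cam(n); return cv2.projectPoints(np.array(P,float).reshape(-1,1,3),rv,t,K,None)[0].reshape(-1,2)
def tri(pt,ps):
    A=[];b=[]
    for n,p in (('top',pt),('scene',ps)):
        o,d=ray(n,p); d/=np.linalg.norm(d); Q=np.eye(3)-np.outer(d,d); A.append(Q);b.append(Q@o)
    return np.linalg.lstsq(np.vstack(A),np.hstack(b),rcond=None)[0]
def save(n,f,crop=None,s=1):
    im=eyes.grab_frame(n)
    if crop: im=im[crop[1]:crop[3],crop[0]:crop[2]]
    cv2.imwrite('pics/'+f,cv2.resize(im[:,:,::-1],None,fx=s,fy=s,interpolation=cv2.INTER_CUBIC))
def move(goal,rv=None):
    s=status.state(); M=R.from_rotvec(s['orientation']); d=M.inv().apply(np.array(goal)-s['tool_pos'])
    w=np.zeros(3) if rv is None else (M.inv()*R.from_rotvec(rv)).as_rotvec()
    return np.round(np.r_[d/.3,w/(2*np.pi)],4)
E
python3 - <<'E'
from h import *
save('top','t0.png');save('scene','s0.png')
s=status.state();print(s['clock'],s['tool_pos'],s['orientation'],s['ft_force'],r.grip_depth)
print(R.from_rotvec(s['orientation']).as_matrix().round(3))
for c in('top','scene'):
  print(c,ray(c,(320,200)))
  for t in('box','cover_tab','mark','loupe','lens','tape','driver','oil','stop'):
    print(t,[(np.round(d['pixel']),round(d['p'],2)) for d in finder.pinpoint(c,t)])
E
```

```text
0.1 [ 0.19429566 -0.54069989  0.23795903] [-3.09358842e+00 -5.38619128e-01 -7.59622176e-05] [-0.77577634  0.37818478  0.66461382] 0.0187
[[ 0.941  0.338 -0.   ]
 [ 0.338 -0.941  0.001]
 [ 0.    -0.001 -1.   ]]
top (array([0.41483285, 0.05047042, 1.57855431]), array([ 0.09268479,  0.01211664, -0.99566702]))
box [(array([404., 214.]), 0.63)]
cover_tab [(array([410., 210.]), 0.63)]
mark [(array([366., 211.]), 0.51)]
loupe [(array([168., 189.]), 0.86), (array([283., 201.]), 0.8), (array([412., 287.]), 0.74), (array([269., 266.]), 0.69)]
lens [(array([396., 262.]), 0.91), (array([145., 208.]), 0.74), (array([276., 171.]), 0.72), (array([237., 267.]), 0.66)]
tape [(array([331., 251.]), 0.53)]
driver [(array([353., 128.]), 0.78)]
oil [(array([472., 240.]), 0.67)]
stop [(array([201., 239.]), 0.59)]
scene (array([1.41477297, 0.51183217, 0.95990699]), array([-0.66360954, -0.35590632, -0.65820453]))
box [(array([258., 196.]), 0.89)]
cover_tab [(array([254., 184.]), 0.95)]
mark [(array([290., 187.]), 0.37)]
loupe [(array([488., 300.]), 0.76), (array([286., 158.]), 0.76), (array([399., 205.]), 0.69), (array([366., 245.]), 0.62)]
lens [(array([286., 173.]), 0.88), (array([431., 214.]), 0.84), (array([525., 296.]), 0.82), (array([354., 268.]), 0.65)]
tape [(array([341., 196.]), 0.47)]
driver [(array([254., 270.]), 0.83), (array([336., 198.]), 0.71)]
oil [(array([217., 163.]), 0.96), (array([463., 248.]), 0.63)]
stop [(array([460., 249.]), 0.64), (array([255., 195.]), 0.58)]
```

```bash
python3 -c "
import cv2,numpy as np
a=cv2.imread('pics/t0.png');b=cv2.imread('pics/s0.png');print(a.shape)"
```

```text
(400, 640, 3)
```

View pics/t0.png

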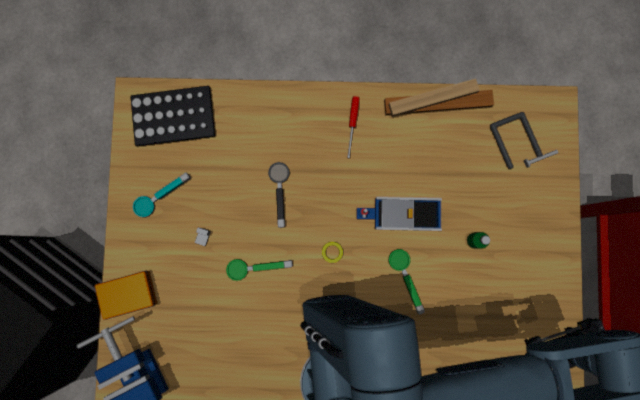

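View pics/s0.png

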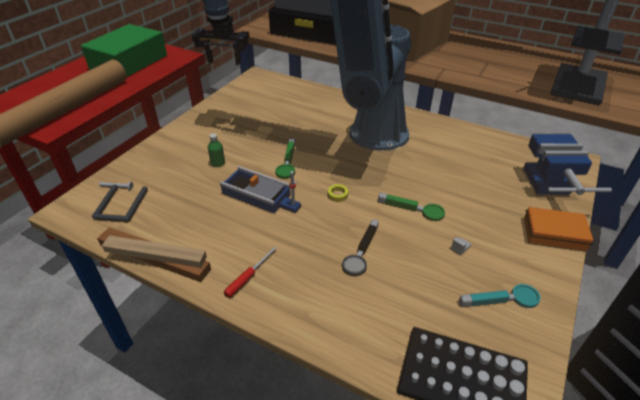

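The top view shows the box at (408,214) with its lug and post to the left (366,213). The tab is at (410,213), so opening moves it to the right (world -y). There are four loupe shapes:
- Turquoise at (160,197).
- Green at (258,268).
- Green at (406,280).
- Black handle with a grey/dark rim at (280,195), which is the only one that fits.

I'll confirm it in a crop and measure.

Run:
```python
from h import *
a=eyes.grab_frame('top');b=eyes.grab_frame('scene')
z=lambda im,x0,y0,x1,y1:cv2.resize(im[y0:y1,x0:x1,::-1],(400,300),interpolation=cv2.INTER_CUBIC)
cv2.imwrite('pics/c1.png',np.vstack([np.hstack([z(a,355,180,455,255),z(a,240,155,340,230)]),np.hstack([z(b,210,150,310,225),z(b,320,210,420,285)])]))
# box: fit yaw/pos from box blob, loupe mask
for c in('top','scene'):
  for t in('loupe','box','cover_tab','mark','tape'):
    for d in finder.masks_of(c,t):
      m=d['region']; ys,xs=np.nonzero(m)
      print(c,t,round(d['p'],2),np.round(d['extent'],1),cv2.minAreaRect(np.c_[xs,ys].astype(np.float32)))
for n,t,s in(('tab',(410,210),(254,184)),('mark',(366,211),(290,187)),('lens',(276,171),(354,268)),('oil',(472,240),(217,163)),('loupe',(283,201),(366,245))):
  print(n,tri(t,s))
print('lens z7',at_z('top',(278.5,172.5),.007),'butt',at_z('top',(281,226),.014))
```

```text
top loupe 0.9 [280.2 196.1  22.5  71.1] ((279.5, 194.5), (65.0, 21.0), 90.0)
top loupe 0.78 [159.5 196.2  58.2  42.9] ((163.23825073242188, 196.42269897460938), (20.163402557373047, 64.46747589111328), 62.927921295166016)
top loupe 0.73 [405.4 282.1  34.9  69.8] ((409.800048828125, 281.10003662109375), (68.87089538574219, 21.0190372467041), 63.43495178222656)
top loupe 0.59 [260.7 267.5  65.4  15.8] ((259.5, 268.5), (21.0, 65.0), 90.0)
top box 0.7 [399.1 211.4  86.1  39.7] ((398.7164306640625, 213.0072021484375), (83.58692169189453, 33.41477584838867), 1.9091525077819824)
top cover_tab 0.7 [398.9 213.1  33.5  28.9] ((397.0, 213.5), (27.0, 32.0), 90.0)
top tape 0.53 [331.  252.7  19.3  20.8] ((331.7500305175781, 252.75003051757812), (19.091880798339844, 19.798988342285156), 45.0)
scene loupe 0.92 [498.  295.7  81.2  22. ] ((499.0586853027344, 295.06805419921875), (80.02093505859375, 22.967592239379883), 0.8550974130630493)
scene loupe 0.87 [360.4 244.8  35.1  55.5] ((365.0117492675781, 249.20571899414062), (24.069272994995117, 60.34480285644531), 35.39479446411133)
scene loupe 0.7 [28
[... 520 characters left out ...]
.853370666503906), 5.599339485168457)
scene box 0.51 [361.9 251.1  36.9  54.1] ((358.9005126953125, 246.49789428710938), (25.94715118408203, 59.60073471069336), 13.736268043518066)
scene cover_tab 0.77 [264.2 186.4  37.   21.9] ((264.0738830566406, 186.790771484375), (33.94765090942383, 18.30510711669922), 19.440034866333008)
scene tape 0.77 [336.6 193.8  20.9  14.7] ((337.0, 192.5), (17.0, 20.0), 90.0)
tab [ 0.53105472 -0.20235568  0.04945884]
mark [ 0.52395345 -0.0688811   0.08458303]
lens [0.65136522 0.21042151 0.00403733]
oil [ 0.44937809 -0.41050558  0.00217609]
loupe [ 0.55357085  0.19337178 -0.00480125]
lens z7 [0.64550559 0.20382305 0.007     ] butt [0.47554127 0.1894861  0.014     ]
```

View pics/c1.png

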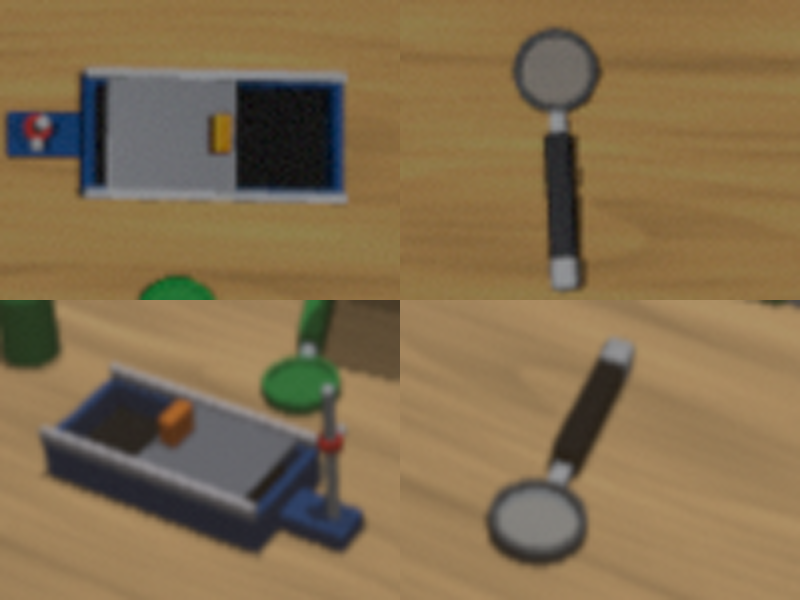

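The crop confirms the meant loupe: black handle, steel butt and dark rim, lens at top px (279,172) and butt at (281,224). The tab's top is at about top px (411,213), and the collar is at scene px (292,185). Next I'll work out poses from these picks.

Run:
```python
from h import *
from scipy.optimize import least_squares
# top crop picks -> pixels
T=lambda X,Y,x0=355,y0=180:(x0+X/4-.375,y0+Y/4-.375)
q=[T(84,67),T(346,72),T(346,203),T(82,198)]
W=np.array([at_z('top',p,.047) for p in q]);print(W.round(4))
L=np.array([[48,100],[48,-100],[-48,-100],[-48,100]])/1000
# top picture: up=+x, left=+y
def f(p):
    c,s=np.cos(p[2]),np.sin(p[2]);return (L@np.array([[c,s],[-s,c]])+p[:2]-W[:,:2]).ravel()
s=least_squares(f,[.52,-.2,0]);bx,by,yaw=s.x;print('box',s.x,f(s.x).round(4))
B=lambda x,y,z:np.r_[bx+np.cos(yaw)*x-np.sin(yaw)*y,by+np.sin(yaw)*x+np.cos(yaw)*y,z]
tab=at_z('top',T(223.5,133),.0685);print('tab',tab, 'open',(0.013-(np.array([-np.sin(yaw),np.cos(yaw)])@(tab[:2]-[bx,by]))))
print('posttop pred scene',proj('scene',[B(0,.14,.142)]),'top',proj('top',[B(0,.14,.142)]))
im=[eyes.grab_frame('top').astype(int),eyes.grab_frame('scene').astype(int)]
cen=[]
for n,i,(x0,y0,x1,y1) in(('top',im[0],(355,200,375,225)),('scene',im[1],(282,175,302,198))):
    c=i[y0:y1,x0:x1];w=np.clip(c[...,0]-1.5*np.maximum(c[...,1],c[...,2])-15,0,None)
    yy,xx=np.mgrid[y0:y1,x0:x1];cen.append(((w*xx).sum()/w.sum(),(w*yy).sum()/w.sum()));print(n,'red',cen[-1],(w>0).sum())
print('collar tri',tri(*cen))
for z in(.095,.1,.105,.11,.115,.12,.125):print(z,proj('scene',[B(0,.14,z)]).round(2),proj('top',[B(0,.14,z)]).round(2))
b=im[1]; print(b[168:196,288:297].sum(2))
# loupe
ln=at_z('top',T(557,70,240,155),.014);h=at_z('top',T(563,208,240,155),.028) if 0 else None
U=lambda X,Y:(240+(X-400)/4-.375,155+Y/4-.375)
ln=at_z('top',U(557,70),.014);bt=at_z('top',U(565,275),.028);print('lens',ln,'butt~',bt)
d=ln-bt;a=np.arctan2(d[1],d[0]);u=np.r_[np.cos(a),np.sin(a)];print('yaw',a,'grip from lens',ln[:2]-.095*u,'len',np.hypot(*d[:2]))
```

```text
[[ 0.573  -0.1015  0.047 ]
 [ 0.5743 -0.3018  0.047 ]
 [ 0.474  -0.3022  0.047 ]
 [ 0.4724 -0.1016  0.047 ]]
box [ 0.52341726 -0.20175018  0.00628093] [-0.0022  0.     -0.0022  0.0003  0.002   0.0001  0.0024 -0.0005]
tab [ 0.52343283 -0.20509167  0.0685    ] open 0.016341519951794666
posttop pred scene [[291.26590957 172.14836055]] top [[364.84062121 210.16049718]]
top red (np.float64(362.96048298573), np.float64(211.67618002195388)) 17
scene red (np.float64(292.1334164588529), np.float64(185.61845386533665)) 19
collar tri [ 0.52190505 -0.06066131  0.09151543]
0.095 [[291.84 184.73]] [[363.58 211.31]]
0.1 [[291.78 183.42]] [[363.71 211.19]]
0.105 [[291.72 182.1 ]] [[363.84 211.07]]
0.11 [[291.66 180.78]] [[363.97 210.95]]
0.115 [[291.6  179.45]] [[364.11 210.83]]
0.12 [[291.54 178.11]] [[364.24 210.71]]
0.125 [[291.48 176.77]] [[364.38 210.59]]
[[219 216 217 206 195 214 283 360 372]
 [221 220 220 221 212 214 266 345 385]
 [224 220 239 268 266 240 252 324 379]
 [221 230 285 358 356 285 247 320 383]
 [220 240 304 382 378 287 231 319 387]
 [219 226 260 311 302 233 214 314 383]
 [218 209
[... 317 characters left out ...]
217 206 242 330 387 364]
 [399 324 236 203 203 230 285 325 335]
 [366 283 205 203 214 225 232 276 335]
 [281 227 199 211 213 211 201 250 338]
 [213 185 179 189 182 178 185 247 348]
 [195 176 182 170 156 156 194 274 359]
 [181 190 226 196 174 179 247 330 373]
 [156 186 253 223 194 210 280 360 388]
 [137 173 244 232 207 215 285 366 388]
 [129 161 227 228 210 222 288 363 386]
 [124 161 218 225 210 220 288 365 387]
 [125 157 221 228 207 213 281 365 383]
 [131 163 232 244 218 214 275 362 387]
 [131 176 251 260 222 215 276 360 385]]
lens [0.645705   0.20199267 0.014     ] butt~ [0.48313431 0.18890703 0.028     ]
yaw 0.08031881795605701 grip from lens [0.55101127 0.19437058] len 0.16309648571190094
```

Run:
```python
from h import *
rv=[np.pi*np.cos(.003),np.pi*np.sin(.003),0]
print(move([.5234,-.205,.12],rv),move([.5234,-.205,.047],rv))
```

```text
[ 1.411  -0.6838  0.3957 -0.      0.      0.0539] [ 1.411  -0.6838  0.639  -0.      0.      0.0539]
```

>>> send_rows(
  targets=[
    [0.7, -0.34, 0.1, 0, 0, 0.027],
    [0.9, -0.44, 0.1, 0, 0, 0.0539],
    [0.9, -0.44, 0.1, 0, 0, 0.0539],
    [0.9, -0.44, 0.1, 0, 0, 0.0539],
    [0.9, -0.44, 0.1, 0, 0, 0.0539],
    [0.9, -0.44, 0.1, 0, 0, 0.0539],
    [0.9, -0.44, 0.1, 0, 0, 0.0539],
    [0.9, -0.44, 0.1, 0, 0, 0.0539],
    [0.9, -0.44, 0.1, 0, 0, 0.0539],
  ],
  hand=1,
)

```text
clock: 2.45
tool_pos: [0.4056, -0.3231, 0.2084]
orientation: [-3.141, -0.017, 0.0]
ft_force: [0.6, -0.4, 0.2]
gripper_width: 0.0881
```

Run:
```python
from h import *
rv=[np.pi*np.cos(.003),np.pi*np.sin(.003),0]
s=status.state();print(s['clock'],s['tool_pos'])
print(move([.5234,-.205,.12],rv),move([.5234,-.205,.047],rv))
```

```text
2.45 [ 0.40555281 -0.32308202  0.20842249]
[ 3.971e-01 -3.891e-01  2.951e-01 -1.000e-04  0.000e+00  8.000e-04] [ 3.971e-01 -3.888e-01  5.384e-01 -1.000e-04  0.000e+00  8.000e-04]
```

>>> send_rows(
  targets=[
    [0.397, -0.389, 0.29, 0, 0, 0.0008],
    [0.397, -0.389, 0.29, 0, 0, 0.0008],
    [0.397, -0.389, 0.29, 0, 0, 0.0008],
    [0.397, -0.389, 0.29, 0, 0, 0.0008],
    [0.397, -0.389, 0.29, 0, 0, 0.0008],
    [0.397, -0.389, 0.29, 0, 0, 0.0008],
    [0.397, -0.389, 0.4, 0, 0, 0.0008],
    [0.397, -0.389, 0.5, 0, 0, 0.0008],
    [0.397, -0.389, 0.53, 0, 0, 0.0008],
    [0.397, -0.389, 0.53, 0, 0, 0.0008],
    [0.397, -0.389, 0.53, 0, 0, 0.0008],
  ],
)

```text
clock: 3.37
tool_pos: [0.522, -0.2097, 0.0504]
orientation: [3.141, -0.0, -0.0]
ft_force: [0.4, -0.0, 0.3]
gripper_width: 0.0881
```

>>> send_rows(
  targets=[
    [0, 0, 0, 0, 0, 0],
    [0, 0, 0, 0, 0, 0],
    [0, 0, 0, 0, 0, 0],
    [0, 0, 0, 0, 0, 0],
    [0, 0, 0, 0, 0, 0],
    [0, 0, 0, 0, 0, 0],
    [0, 0, 0, 0, 0, 0],
    [0, 0, 0, 0, 0, 0],
  ],
  hand=0,
  squeeze=12,
)

```text
clock: 4.03
tool_pos: [0.5223, -0.2082, 0.0498]
orientation: [3.142, 0.002, 0.0]
ft_force: [-1.0, -0.3, 0.4]
gripper_width: 0.0368
```

>>> send_rows(
  targets=[
    [0, 0, 0, 0, 0, 0],
    [0, 0, 0, 0, 0, 0],
    [0, 0, 0, 0, 0, 0],
    [0, 0, 0, 0, 0, 0],
    [0, 0, 0, 0, 0, 0],
    [0, 0.05, 0, 0, 0, 0],
    [0, 0.1, 0, 0, 0, 0],
    [0, 0.15, 0, 0, 0, 0],
    [0, 0.2, 0, 0, 0, 0],
    [0, 0.23, 0, 0, 0, 0],
    [0, 0.25, 0, 0, 0, 0],
    [0, 0.26, 0, 0, 0, 0],
    [0, 0.26, 0, 0, 0, 0],
    [0, 0.26, 0, 0, 0, 0],
  ],
)

```text
clock: 5.2
tool_pos: [0.5225, -0.2868, 0.0497]
orientation: [3.141, 0.001, 0.001]
ft_force: [4.8, -1.4, -4.2]
gripper_width: 0.0143
```

>>> send_rows(
  targets=[
    [0, 0.005, 0, 0, 0, 0],
    [0, 0.01, 0, 0, 0, 0],
    [0, 0.015, 0, 0, 0, 0],
    [0, 0.015, 0, 0, 0, 0],
    [0, 0.015, 0, 0, 0, 0],
  ],
)

```text
clock: 5.62
tool_pos: [0.5225, -0.2885, 0.0496]
orientation: [-3.139, -0.003, 0.001]
ft_force: [4.5, 6.5, -0.2]
gripper_width: 0.0137
```

>>> send_rows(
  targets=[
    [0, -0.015, 0, 0, 0, 0],
    [0, -0.015, 0, 0, 0, 0],
    [0, -0.015, 0, 0, 0, 0],
    [0, -0.015, 0, 0, 0, 0],
    [0, -0.015, -0.1, 0, 0, 0],
    [0, -0.015, -0.25, 0, 0, 0],
    [0, -0.015, -0.4, 0, 0, 0],
    [0, -0.015, -0.53, 0, 0, 0],
    [0, -0.12, -0.6, 0, 0, 0],
    [0, -0.25, -0.6, 0, 0, 0],
    [0, -0.38, -0.6, 0, 0, 0],
    [0, -0.51, -0.6, 0, 0, 0],
    [0, -0.64, -0.6, 0, 0, 0],
    [0, -0.77, -0.6, 0, 0, 0],
    [0.05, -0.9, -0.6, 0, 0, -0.0127],
    [0.05, -1, -0.6, 0, 0, -0.0127],
    [0.05, -1, -0.6, 0, 0, -0.0127],
    [0.05, -1, -0.6, 0, 0, -0.0127],
  ],
  hand=0.6,
)

```text
clock: 7.12
tool_pos: [0.5368, 0.0105, 0.2298]
orientation: [3.138, 0.132, -0.001]
ft_force: [0.7, 0.3, -0.2]
gripper_width: 0.0533
```

Run:
```python
from h import *
rv=[np.pi*np.cos(.04),np.pi*np.sin(.04),0]
s=status.state();print(s['clock'],s['tool_pos'],s['gripper_width'])
print(move([.551,.1944,.1],rv),move([.551,.1944,.008],rv))
a=eyes.grab_frame('top');b=eyes.grab_frame('scene')
z=lambda im,x0,y0,x1,y1:cv2.resize(im[y0:y1,x0:x1,::-1],(400,300),interpolation=cv2.INTER_CUBIC)
cv2.imwrite('pics/c2.png',np.hstack([z(a,355,180,455,255),z(b,210,150,310,225)]))
for c in('top','scene'):
  print(c,[(np.round(d['pixel'],1),round(d['p'],2)) for d in finder.pinpoint(c,'gear')],[(np.round(d['pixel'],1),round(d['p'],2)) for d in finder.pinpoint(c,'mark')])
```

```text
7.1167 [0.53675002 0.0105075  0.22976022] 0.05327052296634469
[ 9.890e-02 -6.070e-01  4.322e-01  1.000e-04  1.000e-04  6.000e-04] [ 9.900e-02 -6.072e-01  7.389e-01  1.000e-04  1.000e-04  6.000e-04]
top [(array([391.4, 212.8]), 0.43)] []
scene [(array([268.1, 195.1]), 0.59), (array([366.2, 243.5]), 0.19)] []
```

View pics/c2.png

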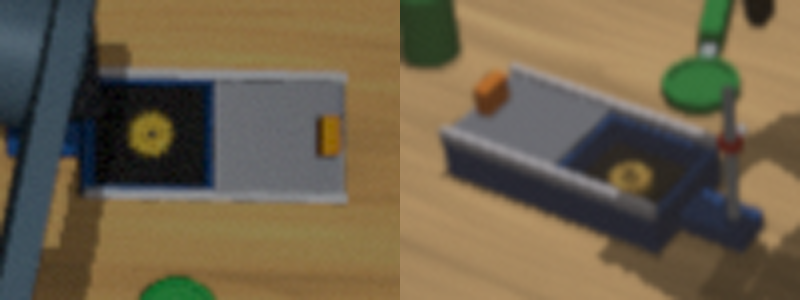

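Picture 4: the cover is fully open (tab at top px (437,213)) and the gear is uncovered at top px (392,213). Next is the loupe.

>>> send_rows(
  targets=[
    [0.05, -0.13, 0.1, 0, 0, 0],
    [0.1, -0.26, 0.2, 0, 0, 0],
    [0.1, -0.39, 0.3, 0, 0, 0],
    [0.1, -0.52, 0.4, 0, 0, 0],
    [0.1, -0.607, 0.43, 0, 0, 0],
    [0.1, -0.607, 0.45, 0, 0, 0],
    [0.1, -0.607, 0.45, 0, 0, 0],
    [0.1, -0.607, 0.45, 0, 0, 0],
  ],
)

```text
clock: 8.08
tool_pos: [0.5515, 0.1929, 0.0937]
orientation: [3.138, 0.129, -0.004]
ft_force: [0.3, 0.1, 0.6]
gripper_width: 0.0527
```

>>> send_rows(
  targets=[
    [0, 0, 0.1, 0, 0, 0],
    [0, 0, 0.2, 0, 0, 0],
    [0, 0, 0.27, 0, 0, 0],
    [0, 0, 0.295, 0, 0, 0],
    [0, 0, 0.295, 0, 0, 0],
    [0, 0, 0.295, 0, 0, 0],
  ],
)

```text
clock: 8.58
tool_pos: [0.5536, 0.1921, 0.0076]
orientation: [-3.139, -0.125, -0.003]
ft_force: [0.7, -0.8, 1.0]
gripper_width: 0.0531
```

Run:
```python
from h import *
a=eyes.grab_frame('top');b=eyes.grab_frame('scene')
z=lambda im,x0,y0,x1,y1:cv2.resize(im[y0:y1,x0:x1,::-1],(400,300),interpolation=cv2.INTER_CUBIC)
cv2.imwrite('pics/c3.png',np.hstack([z(a,240,150,340,225),z(b,320,210,420,285)]))
s=status.state();print(s['clock'],s['tool_pos'],s['gripper_width'],s['ft_force'])
bx,by,yaw=.52342,-.20175,.0063
for p in((392.4-.1,212.9),):
  g=at_z('top',p,.024);d=g[:2]-[bx,by];print('gear',g,'box frame',np.cos(yaw)*d[0]+np.sin(yaw)*d[1],-np.sin(yaw)*d[0]+np.cos(yaw)*d[1])
ma=a.astype(int)[195:230,375:410];w=np.clip(ma[...,0]-ma[...,2]-60,0,None)*(ma[...,1]>70)
yy,xx=np.mgrid[195:230,375:410]
w[:,:4]=0;c=((w*xx).sum()/w.sum(),(w*yy).sum()/w.sum());print(c,(w>0).sum(),at_z('top',c,.022))
```

```text
8.6833 [0.55420684 0.19280786 0.0084688 ] 0.053056247656814756 [ 0.56121071  1.3469473  -0.45440383]
gear [ 0.52507727 -0.15628208  0.024     ] box frame 0.0019436880046773326 0.04545657692087015
(np.float64(392.7304964539007), np.float64(210.0599290780142)) 123 [ 0.53411267 -0.15776645  0.022     ]
```

View pics/c3.png

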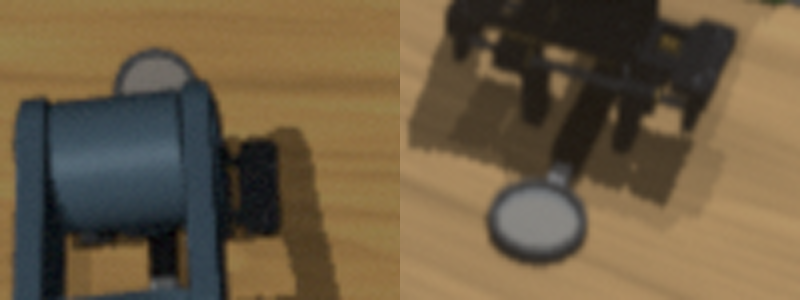

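>>> send_rows(
  targets=[
    [0, 0, 0.01, 0, 0, 0],
    [0, 0, 0.01, 0, 0, 0],
    [0, 0, 0.01, 0, 0, 0],
    [0, 0, 0.01, 0, 0, 0],
    [0, 0, 0.01, 0, 0, 0],
    [0, 0, 0.01, 0, 0, 0],
    [0, 0, 0.01, 0, 0, 0],
    [0, 0, 0.01, 0, 0, 0],
    [0, 0, 0.01, 0, 0, 0],
    [0, 0, 0.01, 0, 0, 0],
  ],
  hand=0,
  squeeze=40,
)

```text
clock: 9.52
tool_pos: [0.5523, 0.1934, 0.0035]
orientation: [-3.139, -0.127, -0.0]
ft_force: [-1.7, 1.0, 4.3]
gripper_width: 0.0217
```

>>> send_rows(
  targets=[
    [0, 0, -0.05, 0, 0, 0],
    [0, 0, -0.13, 0, 0, 0],
    [0, 0, -0.23, 0, 0, 0],
    [0, 0, -0.35, 0, 0, 0],
    [0, 0, -0.47, 0, 0, 0],
    [0, 0, -0.57, 0, 0, 0],
    [0, 0, -0.65, 0, 0, 0],
    [0, 0, -0.65, 0, 0, 0],
    [0, 0, -0.65, 0, 0, 0],
    [0, 0, -0.65, 0, 0, 0],
  ],
)

```text
clock: 10.35
tool_pos: [0.5511, 0.1929, 0.1962]
orientation: [3.139, 0.127, -0.004]
ft_force: [0.5, 0.4, -2.9]
gripper_width: 0.0217
```

>>> send_rows(
  targets=[
    [-0.03, 0.06, 0, 0, 0, 0],
    [-0.08, 0.16, 0, 0, 0, 0],
    [-0.13, 0.28, 0, 0, 0, 0],
    [-0.18, 0.4, 0, 0, 0, 0],
    [-0.24, 0.52, 0, 0, 0, 0],
    [-0.3, 0.64, 0, 0, 0, 0],
    [-0.35, 0.75, 0, 0, 0, 0],
    [-0.39, 0.84, 0, 0, 0, 0],
    [-0.4, 0.88, 0, 0, 0, 0],
    [-0.4, 0.9, 0, 0, 0, 0],
    [-0.4, 0.9, 0, 0, 0, 0],
    [-0.4, 0.9, 0, 0, 0, 0],
  ],
)

```text
clock: 11.35
tool_pos: [0.454, -0.085, 0.1969]
orientation: [-3.138, -0.126, 0.003]
ft_force: [0.6, -0.3, -1.7]
gripper_width: 0.0217
```

Run:
```python
from h import *
s=status.state();print(s['clock'],s['tool_pos'],s['orientation'],s['gripper_width'])
rv=[np.pi*np.cos(.04),np.pi*np.sin(.04),0]
print(move([.4317,-.1649,.196],rv),move([.4317,-.1649,.0895],rv))
```

```text
11.35 [ 0.45395303 -0.08500107  0.19693093] [-3.13750574 -0.12621318  0.00323259] 0.021706474504863533
[-9.530e-02  2.595e-01  2.900e-03 -3.000e-04  3.000e-04  1.000e-04] [-9.460e-02  2.601e-01  3.579e-01 -3.000e-04  3.000e-04  1.000e-04]
```

>>> send_rows(
  targets=[
    [-0.02, 0.07, 0, 0, 0, 0],
    [-0.06, 0.16, 0, 0, 0, 0],
    [-0.08, 0.23, 0, 0, 0, 0],
    [-0.095, 0.26, 0, 0, 0, 0],
    [-0.095, 0.26, 0.05, 0, 0, 0],
    [-0.095, 0.26, 0.13, 0, 0, 0],
    [-0.095, 0.26, 0.22, 0, 0, 0],
    [-0.095, 0.26, 0.3, 0, 0, 0],
    [-0.095, 0.26, 0.34, 0, 0, 0],
    [-0.095, 0.26, 0.358, 0, 0, 0],
    [-0.095, 0.26, 0.358, 0, 0, 0],
    [-0.095, 0.26, 0.358, 0, 0, 0],
    [-0.095, 0.26, 0.358, 0, 0, 0],
  ],
)

```text
clock: 12.43
tool_pos: [0.4333, -0.1657, 0.0919]
orientation: [3.138, 0.128, 0.002]
ft_force: [0.6, -0.0, -0.9]
gripper_width: 0.0216
```

Run:
```python
from h import *
a=eyes.grab_frame('top');b=eyes.grab_frame('scene')
z=lambda im,x0,y0,x1,y1:cv2.resize(im[y0:y1,x0:x1,::-1],(800,600),interpolation=cv2.INTER_CUBIC)
cv2.imwrite('pics/c4.png',z(b,230,140,310,200));cv2.imwrite('pics/c5.png',z(a,350,170,430,230))
s=status.state();print(s['clock'],s['tool_pos'],s['gripper_width'],s['ft_force'])
for c in('top','scene'):print(c,[(np.round(d['pixel'],1),round(d['p'],2)) for d in finder.pinpoint(c,'lens')])
# predicted: gear & lens & collar
P=[[.5251,-.1563,.093],[.5251,-.1563,.1],[.5225,-.0617,.093],[.5251,-.1563,.024]]
print(proj('top',P).round(1),proj('scene',P).round(1))
```

```text
12.5333 [ 0.43318314 -0.16599808  0.09196135] 0.021593914460008013 [ 0.5755767  -0.72108566 -1.82110059]
top [(array([394.9, 210.1]), 0.94), (array([144.7, 204.6]), 0.89), (array([236.9, 269.8]), 0.78), (array([397.5, 262.2]), 0.57)]
scene [(array([524.5, 292.4]), 0.93), (array([432.1, 214.3]), 0.8), (array([266.5, 174.8]), 0.69), (array([281.5, 174.2]), 0.66)]
[[395.4 211.3]
 [395.8 211.2]
 [363.5 211.4]
 [392.3 212.9]] [[264.7 176.2]
 [264.6 174.4]
 [291.9 185.3]
 [266.4 193.5]]
```

View pics/c4.png

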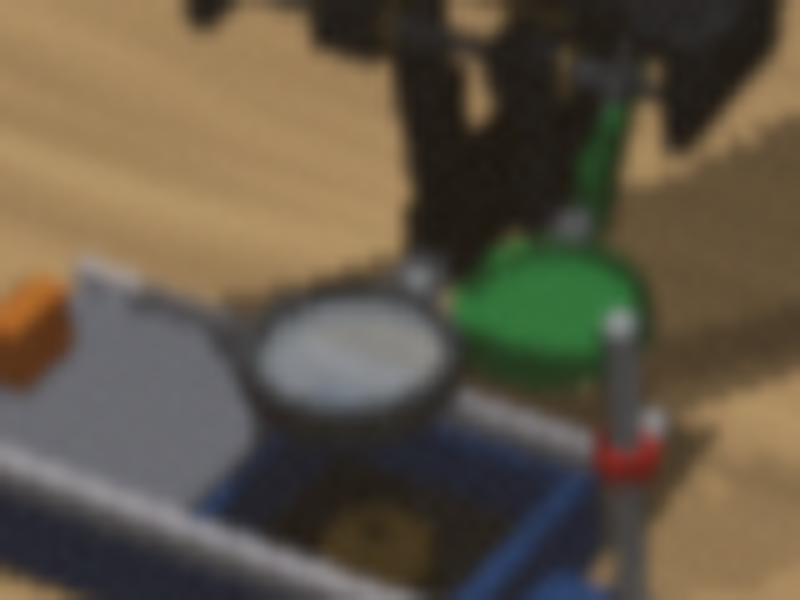

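View pics/c5.png

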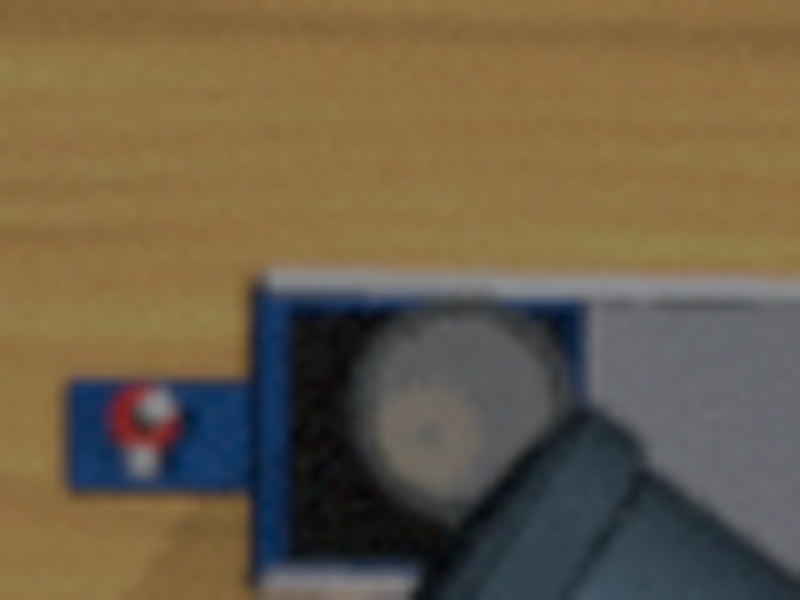

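The views show the lens over the gear: scene px (265,175) against a predicted (264.7,175.6), with the collar at (292.5,185.2). In the top view the lens is at (395.8,210.8) against a wanted (395.5,211.3). The lens is about 2 mm high and 1.5 mm off, so I'll make a small correction.

>>> send_rows(
  targets=[
    [-0.005, -0.003, 0.006, 0, 0, 0],
    [-0.005, -0.003, 0.006, 0, 0, 0],
    [-0.005, -0.003, 0.006, 0, 0, 0],
    [-0.005, -0.003, 0.006, 0, 0, 0],
    [-0.005, -0.003, 0.006, 0, 0, 0],
    [-0.005, -0.003, 0.006, 0, 0, 0],
    [-0.005, -0.003, 0.006, 0, 0, 0],
    [-0.005, -0.003, 0.006, 0, 0, 0],
    [-0.005, -0.003, 0.006, 0, 0, 0],
    [-0.005, -0.003, 0.006, 0, 0, 0],
  ],
)

```text
clock: 13.47
tool_pos: [0.4307, -0.1649, 0.089]
orientation: [-3.139, -0.127, 0.0]
ft_force: [0.1, 0.3, -0.9]
gripper_width: 0.0214
```

Run:
```python
from h import *
for i in range(4):
  b=eyes.grab_frame('scene');s=status.state();print(s['tool_pos'],s['orientation'],np.abs(s['qd']).max())
# model overlay: rim ellipse (mid height), collar outline, post top
t=np.linspace(0,2*np.pi,60);tp=np.mean([s['tool_pos']],0);lc=np.r_[tp[:2]+[.0934,.0086],tp[2]+.0035]
z=cv2.resize(b[150:200,240:306,::-1],None,fx=12,fy=12,interpolation=cv2.INTER_CUBIC)
def circ(c,rad,zz,col):
  p=proj('scene',np.c_[c[0]+rad*np.cos(t),c[1]+rad*np.sin(t),np.full(60,zz)])
  cv2.polylines(z,[((p-[240,150]+.5)*12).astype(np.int32)],True,col,1)
for dz in(-.007,.007):circ(lc,.034,lc[2]+dz,(0,255,255))
pc=(.5225,-.0618)
for dz in(-.004,.004):circ(pc,.01,.0935+dz,(255,255,0))
circ(pc,.005,.142,(255,255,0));cv2.imwrite('pics/c6.png',z);print(lc)
```

```text
[ 0.43073049 -0.16487786  0.0889993 ] [-3.13896736e+00 -1.27019952e-01  4.25681656e-05] 0.002237636587924324
[ 0.43072114 -0.16488137  0.08901605] [-3.13898358e+00 -1.27122985e-01  7.07892339e-05] 0.0010201156290919975
[ 0.4307369  -0.16488144  0.08901702] [-3.13901612e+00 -1.27068951e-01 -1.54965548e-05] 0.0014652312662257652
[ 0.43073443 -0.16487587  0.08900808] [-3.13899199e+00 -1.27000788e-01  6.04288959e-06] 0.0019284217225923085
[ 0.52413443 -0.15627587  0.09250808]
```

View pics/c6.png

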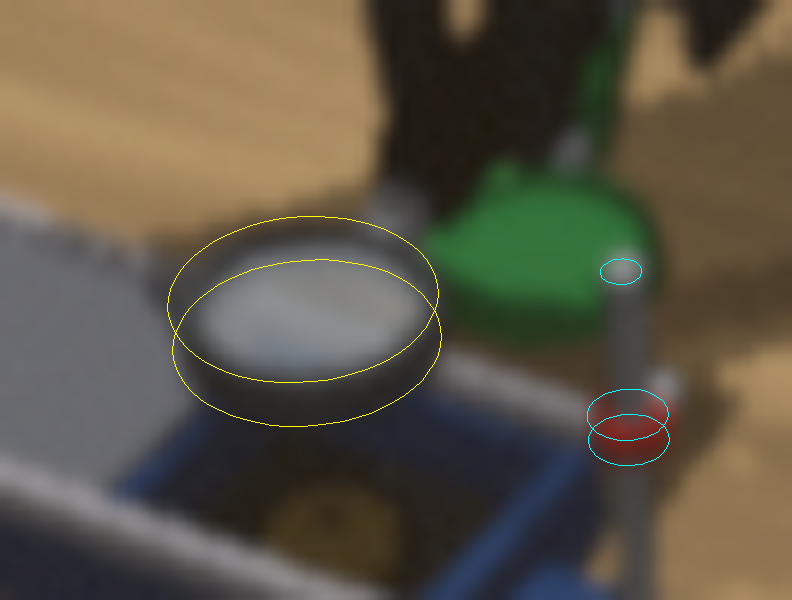

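The modelled rim and collar outlines, at 92.5 and 93.5 mm, both lie on the image to within about 0.3 px (1 mm). The arm is still, so I'm handing in.

```bash
python3 -c "
from plant import workorder
print(workorder.close_job())"
```

```text
the job is handed in; nothing more can be done
None
```

I slid the cover open and handed the job in with the black-handled loupe held level and still over the gear. No verdict came back.

- **Cover:** I gripped the orange tab and slid the cover until the force rose to about 6.5 N, at the end stop. A picture afterwards showed the gear uncovered.
- **Loupe:** I gripped the handle near its middle at 40 N (finger opening 21.5 mm), carried it above the post and lowered it over the gear.
- **Position:** The lens worked out at about (0.524, -0.156) m, against the gear at (0.525, -0.156) m. That is about 1 mm off against the 12 mm allowed.
- **Height:** The lens was at about 92.5 mm. The collar's middle measured 92 to 95 mm, and I took 93.5 mm, so the lens should be within 3 mm of the 6 mm allowed. The collar height is the least certain number: an early two-camera estimate gave 91.5 mm.
- **Tilt and motion:** The tool's tilt was under 0.01 rad, and the joints moved at no more than about 0.002 rad/s. The camera outline of the rim gave no sign of droop.

I had no contact reading between the loupe and other things; the pictures showed none. I did not measure the tape, screwdriver, oil bottle and steel stop again at the end. The job used about 14 s of the 59 s.

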